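# Bring the tumbling barrel's filler door to the top

### The arm

A 7-joint arm with a two-finger parallel gripper is mounted at the origin on the work surface. World frame = base frame: x ahead of the robot, y to its left, z up, the work surface at z = 0. Lengths are in m, angles in rad, forces in N, time in s.
With the tool pointing down it reaches from about 0.425 to 0.825 m from the base axis. Payload 3.6 kg.
Tool frame: the origin (TCP) lies midway between the tips of the shut fingers; the grasp point (between the pads) lies 19 mm behind it (ctrl.tcp_to_grasp is the distance from the TCP to the grasp point, in m); y points along the fingers, x is the direction in which the jaws open and shut, and the axes are right-handed (so a half turn about y gives the same grasp; the last joint's range is limited). The gripper opens to 93 mm and grips with 3 to 60 N. Pads are 15 mm wide; open, the fingers measure 128 mm over their backs; the gripper's body (75 mm by 188 mm) begins 65 mm behind the grasp point.
Start: joints at [-0.026, 0.615, -0.013, 1.423, 0.008, 1.103, -0.04], TCP at [0.65, 0, 0.219] pointing down, gripper open.
Joint ranges: [-3.12, 3.12], [-0.3, 2.06], [-1.34, 1.32], [0.26, 2.42], [-1.36, 4.5], [0.01, 1.98], [-2.84, 2.84]. Speed limits (rad/s): [2.79, 2.79, 3.14, 3.14, 3.14, 3.14, 3.14].

### API

Orientations are given as a unit quaternion [x, y, z, w].
In Python, from workcell import monitor, capture, camera_params, workorder, ctrl gives the robot as it stands.
- The arm moves only by the tool drive_tool, never from a script. Its argument "increments" is a list of rows, each an object with "translation": the shift along the tool's x, y, z in m, a list of three; "turn": the turn about the tool's y in rad. A call has exactly 8 rows; each row is the pose to reach, as a shift and turn from the pose commanded when the call began, along the tool's axes at that moment; what a row does not reach only later rows make up. A row lasts 1/10 s, in which the tool goes at most 50 mm and 8.59 degrees, less where a joint would pass 70% of its speed; a pose out of reach is approached as far as the arm can. A call with a gripper value outside its range is refused whole. "hand" is the closure in counts, from 0 (fully open) to 255 (shut), set as the call begins (left out, the last holds). The fingers move at their own pace and stop on an object; "newtons" is the grip in N (left out, the last holds). Time passes only in rows, so rows that repeat a pose let the fingers close, or fill a call up. It gives the time, the measured TCP pose, the force and the opening at its end, in the units of the state.
- monitor.get_obs(): the state, without advancing time (a new reading comes with each control period).
- capture(name): name is "scene" or "side" or "wrist"; returns the picture (384x512x3 uint8, blue, green, red); there is no depth.
- camera_params(name): a dict with "K" (3x3 intrinsics, pixels), "k1" (the pictures are not rectified: a ray, as slopes to the right and down, at radius r is drawn at 1 + k1 r^2 times it, then the intrinsics apply), "rvec" (rotation vector, rad) and "tvec" (3), from world to camera coordinates, as OpenCV has them. Camera axes: x right, y down, z forward; pixel columns grow to the right and rows downward; lengths in m; the calibration is good to about 2 mm. A picture is of the moment at which its call begins: read the wrist's pose just before it. camera_params takes no time and is no camera call; for the wrist camera it gives the pose at the moment of the call.
- workorder.close_job(): hands the job in, once; it reports no verdict.
The state is a dict: "clock": time; "joints": joint angles; "qd": joint speeds; "joint_efforts": joint torques, N m; "position": TCP position; "tcp_rot": TCP orientation; "ft_force": force on the tool from outside, world axes, zero at the start; "moment": the same for the moment, N m; "finger_gap": finger opening in m.
Only numpy, scipy, OpenCV 4.12 (cv2) and the standard library are available. Lean on these libraries where they do the work, as an engineer would, in place of code of your own. Each camera call takes 0.05 s, during which the arm holds its last target.

### The job

The polishing barrel has stopped with its filler door turned away or downwards. Push its star handwheel round by the spokes, one after another and in whichever direction you like, until the filler door with its clamp knob points straight up, so that it can be opened without spilling, then leave the wheel alone. Push only, and without ramming it: do not grip the wheel, keep off the barrel and its knob, do not lift the barrel's axle out of its open bearings, and leave the things standing around on the bench where they are.

Things in the scene. Friction and masses are not known exactly. Their poses are not given: they have to be found in the camera images.
- machine: Tumbling machine, grey frame fixed to the bench. Origin on the bench below the handwheel's centre; +x runs along the level axle (190 mm high) away from the handwheel, the end nearest the robot; +y left, z up. Along x: spokes at 0, front bearing 42-68 mm (top 205 mm high), barrel 85-235, rear bearing 252-278, gear case 295-335 (top 210 high), motor to 435 mm. Place and yaw vary.
- handwheel: Star handwheel without rim, in the machine's x = 0 plane: hub 60 mm across, 34 long; five bare steel spokes 13 mm thick, 72 degrees apart, each ending in a 30 mm black ball, centre 140 mm from the axle. Origin at the hub centre, x along the axle; one spoke lies along its +z, in line with the filler door, so it stands upright when the job is done. The next part of the frame is 40 mm behind.
- rotor (a joint): Turn of handwheel and barrel together, rad. 0 or 6.283 = filler door straight up. Growing values move the wheel's top towards the machine's -y (clockwise seen from the handwheel end). No end stops. Shaft seals rub with about 0.5 N m (some 5 N pushed at 100 mm from the axle), so it stays where it is left. Starts between 1.8 and 4.48.
- barrel: Green six-sided steel barrel, 156 mm across flats, 150 long, on the handwheel's axle and turning with it. Origin on the axle in the handwheel's plane; its z points out through the filler door, a steel plate on one flat held by a dark bar with a round black hand knob 40 mm across, outer face 132 mm from the axle.
- door_knob (a point): Middle of the outer face of the black hand knob on the filler door, 132 mm from the axle and 160 mm along machine x from the handwheel's plane. Straight above the axle when the job is done.
- hub (a point): Centre of the handwheel hub, on the axle, 190 mm above the bench. The axle lies loose in bearings open at the top and could be lifted out (handwheel, barrel and shaft weigh about 4.6 kg).
- bowl: Dark steel bowl, 120 mm wide, 50 mm high, loose on the bench beside the machine; origin under its centre. Bystander.
- soap: White bottle of burnishing soap, 60 mm in diameter, 170 mm high, loose on the bench beside the machine; origin under its centre. Bystander.
- hammer: Hammer, 230 mm long, lying loose on the bench in front of the handwheel (robot's side); origin below it near the bench. Bystander.

How it is judged:
By the outcome, as a careful person would: the job done as asked, in the order asked, and still so for the second after the job is handed in, with the robot touching nothing.
It also fails if it takes over 64 s, if anything falls off the work surface, if the arm or the gripper's body presses on something with over 40 N, if the wrist force passes 120 N, or if a joint passes its speed limit or range.

## Working session

There is one attempt and no reset: what is moved stays moved. The work goes in short steps, Python scripts to look and compute and a tool call to move; the robot and the scene stay as the last step left them, time stands still between calls to the robot, and variables do not carry over. Pictures are saved under pics/ and viewed, and the job is handed in when it is done.

Besides the shell and the picture viewer there is one more tool, called after ">>>" by a JSON object that holds its "op" and its "data", one argument or row to a line. drive_tool: Moves the arm, as the interface text tells. Its arguments: {"type":"object","properties":{"increments":{"type":"array"},"hand":{"type":"number"},"newtons":{"type":"number"}},"required":["increments"]}

```bash
ls; mkdir -p pics; python3 - <<'E'
from workcell import monitor, capture, camera_params, workorder, ctrl
import cv2
o=monitor.get_obs()
for k,v in o.items(): print(k,v)
for n in ["scene","side","wrist"]:
    p=camera_params(n); print(n,p)
    cv2.imwrite(f"pics/{n}0.png",capture(n))
print(ctrl.tcp_to_grasp)
E
```

```text
pics
clock 0.0
joints [-0.02649772  0.61589393 -0.01264436  1.42489844  0.00809444  1.10337075
 -0.04039354]
qd [-0.00072791  0.00095454  0.00031294 -0.00231537  0.00067545 -0.00096972
  0.00127435]
joint_efforts [ 5.37042069e-04 -4.58937871e+01  2.08912762e-01 -1.65743172e+01
 -6.11085235e-02  2.03703978e-02  2.53581929e-04]
position [6.49213163e-01 2.46815423e-05 2.17497644e-01]
tcp_rot [ 0.70711134 -0.00085901 -0.0009234  -0.7071011 ]
ft_force [0.98715714 0.08614492 0.16995785]
moment [ 0.01956673 -0.00417731 -0.01220272]
finger_gap 0.09323993455025967
scene {'K': array([[415.01147266,   0.        , 257.3187471 ],
       [  0.        , 415.01147266, 186.8437561 ],
       [  0.        ,   0.        ,   1.        ]]), 'k1': -0.14897946959216182, 'rvec': array([ 1.62164533,  1.81304365, -0.8107043 ]), 'tvec': array([ 0.02360911, -0.2245772 ,  1.4689518 ])}
side {'K': array([[348.36368332,   0.        , 254.24974371],
       [  0.        , 348.36368332, 191.42353341],
       [  0.        ,   0.        ,   1.        ]]), 'k1': -0.07352453275086052, 'rvec': array([ 0.16862007, -2.72872704,  1.37644627]), 'tvec': array([0.55892153, 0.16991707, 0.92432733])}
wrist {'K': array([[302.41521988,   0.        , 257.11084458],
       [  0.        , 302.41521988, 191.65821215],
       [  0.        ,   0.        ,   1.        ]]), 'k1': -0.08235629868862872, 'rvec': array([-2.89176265e+00, -1.60433085e-03,  3.23921293e-03]), 'tvec': array([-0.64831682, -0.02724627,  0.3903134 ])}
0.0188
```

View pics/scene0.png

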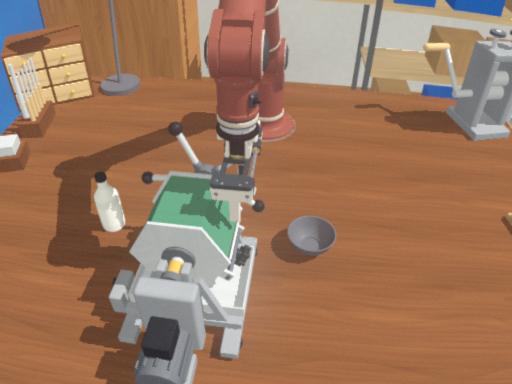

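View pics/side0.png

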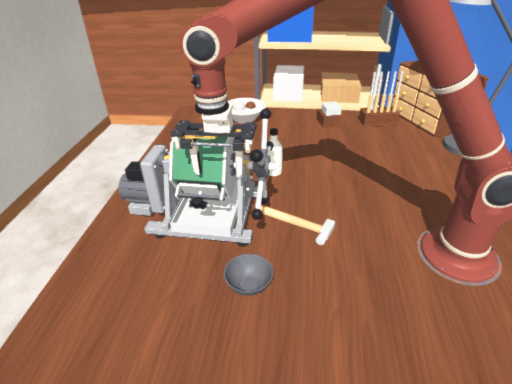

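View pics/wrist0.png

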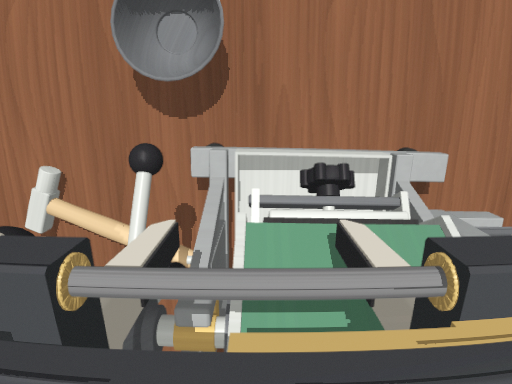

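```bash
python3 - <<'E'
import cv2
a=cv2.imread("pics/scene0.png");b=cv2.imread("pics/side0.png")
cv2.imwrite("pics/sc0.png",cv2.resize(a[100:300,90:350],None,fx=3,fy=3,interpolation=cv2.INTER_CUBIC))
cv2.imwrite("pics/si0.png",cv2.resize(b[90:290,110:350],None,fx=3,fy=3,interpolation=cv2.INTER_CUBIC))
E
```

```text
(no output)
```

View pics/sc0.png

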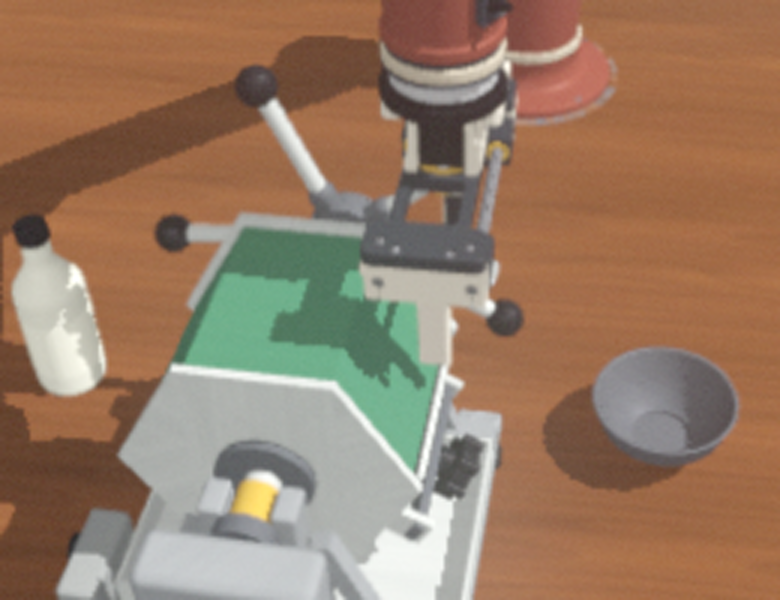

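View pics/si0.png

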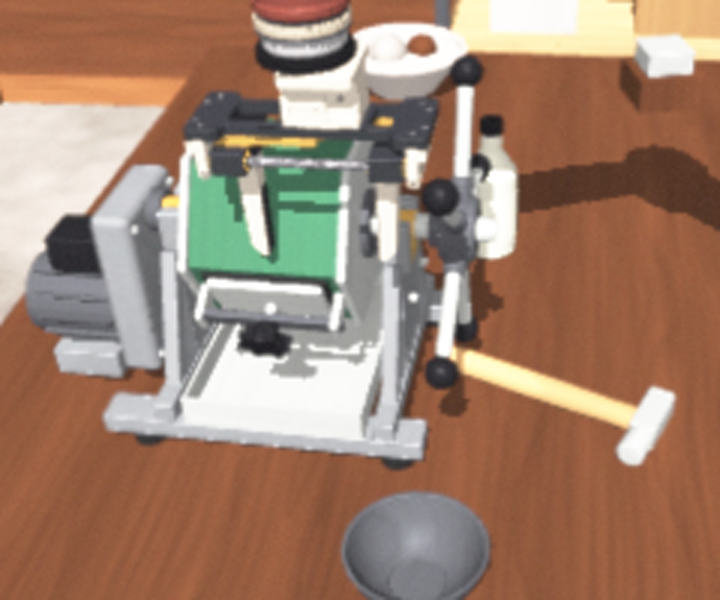

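```bash
cat > h.py <<'E'
import numpy as np, cv2
from workcell import monitor, capture, camera_params, workorder, ctrl
def und(P,uv):
    K=P["K"];k=P["k1"];d=np.array([(uv[0]-K[0,2])/K[0,0],(uv[1]-K[1,2])/K[1,1]]);s=d.copy()
    for _ in range(30): s=d/(1+k*(s@s))
    return s
def ray(P,uv):
    R=cv2.Rodrigues(P["rvec"])[0]; s=und(P,uv); v=R.T@np.r_[s,1]
    return -R.T@P["tvec"], v/np.linalg.norm(v)
def tri(rs):
    A=np.zeros((3,3));b=np.zeros(3)
    for c,v in rs:
        M=np.eye(3)-np.outer(v,v);A+=M;b+=M@c
    p=np.linalg.solve(A,b)
    return p,[np.linalg.norm((np.eye(3)-np.outer(v,v))@(p-c)) for c,v in rs]
def proj(P,p):
    R=cv2.Rodrigues(P["rvec"])[0];q=R@p+P["tvec"];s=q[:2]/q[2];s=s*(1+P["k1"]*(s@s));return P["K"][:2,:2]@s+P["K"][:2,2]
def plane(P,uv,z):
    c,v=ray(P,uv);return c+v*(z-c[2])/v[2]
E
python3 - <<'E'
from h import *
S=camera_params("scene");D=camera_params("side");W=camera_params("wrist")
A,_=r=tri([ray(S,(175.3,128.7)),ray(D,(265.3,113.7))]);print(r)
B,_=r=tri([ray(S,(147.3,177.3)),ray(D,(270,145))]);print(r)
C,_=r=tri([ray(S,(258,205.7)),ray(D,(256,155.3))]);print(r)
print(tri([ray(S,(258,205.7)),ray(W,(145,160))]), proj(W,C))
print([np.linalg.norm(a-b) for a,b in ((A,B),(A,C),(B,C))], 2*.14*np.sin(np.pi/5),2*.14*np.sin(2*np.pi/5))
n=np.cross(A-B,C-B);n/=np.linalg.norm(n);print("n",n)
# bystanders
for nm,P,uv in (("bowl",S,(311,248)),("bowlD",D,(248,288)),("hammerhead",D,(325,232)),("handle",D,(265,210))): print(nm,plane(P,uv,.01))
print("soap",plane(S,(112,228),0))
E
```

```text
(array([ 0.54723249, -0.14530714,  0.31782326]), [np.float64(0.00010304230279397409), np.float64(0.00010304230279398556)])
(array([ 0.54332122, -0.23014543,  0.17617844]), [np.float64(0.0015592614981148126), np.float64(0.0015592614981147829)])
(array([0.58977403, 0.01118396, 0.22791291]), [np.float64(0.05759677022083307), np.float64(0.057596770220833024)])
(array([0.54890984, 0.03221385, 0.11917433]), [np.float64(8.489889786929798e-05), np.float64(8.489889786931724e-05)]) [150.31417282 226.027785  ]
[np.float64(0.16515474142175213), np.float64(0.18542685179268342), np.float64(0.2511457596311848)] 0.1645798706418925 0.266295824562643
n [-0.97315267  0.2083049  -0.09789251]
bowl [0.56978191 0.16856935 0.01      ]
bowlD [0.55469042 0.18132693 0.01      ]
hammerhead [ 0.36469305 -0.03914131  0.01      ]
handle [ 0.54650144 -0.11945098  0.01      ]
soap [ 0.55704994 -0.35167671  0.        ]
```

```bash
python3 - <<'E'
from h import *
from scipy.optimize import least_squares
S=camera_params("scene");D=camera_params("side");W=camera_params("wrist")
ph=np.radians([0,72,144,216,288])
def pt(p,x,phi,r):
    cx,cy,yaw=p; c,s=np.cos(yaw),np.sin(yaw); y=-r*np.sin(phi)
    return np.array([cx+c*x-s*y,cy+s*x+c*y,.19+r*np.cos(phi)])
obs=[(S,(175.3,128.7),24),(D,(265.3,113.7),24),(S,(147.3,177.3),96),(S,(258,205.7),240),(W,(145,160),240),(D,(257,214),240),(D,(256,155.3),312),(D,(265.3,199.3),168)]
def f(q):
    return np.concatenate([proj(P,pt(q[:3],0,q[3]+np.radians(a-240),.14))-uv for P,uv,a in obs])
r=least_squares(f,[.546,-.089,-.02,np.radians(240)]);print(r.x,np.degrees(r.x[3]),r.fun.round(1))
for off in (0,-72,72):
    k=pt(r.x[:3],.16,r.x[3]+np.radians(off),.132);print(off,k,proj(D,k),proj(W,k),proj(S,k))
E
```

```text
[ 0.54749647 -0.08900323 -0.0174097   4.18951973] 240.04179884554844 [-0.3 -0.3  0.3 -0.1  0.3  0.2 -0.  -0.1  0.4 -0.   0.1  0.1  1.   0.2
 -0.6 -0. ]
0 [0.70946316 0.0225575  0.12408341] [197.59792795 206.36878516] [326.56049024 171.65464241] [245.44568323 256.72945237]
-72 [ 0.70699609 -0.11913464  0.06086453] [212.94933069 193.67709261] [305.69070147 278.49163089] [181.80997295 268.00240814]
72 [0.70917882 0.00622716 0.27839678] [191.97184959 152.44951719] [407.03198871 282.62070355] [236.45976732 201.09703343]
```

>>> {"op": "drive_tool", "data": {
  "increments": [
    {"translation":[0,-0.02,0],"turn":0},
    {"translation":[0,-0.05,0],"turn":0},
    {"translation":[0,-0.08,0],"turn":0},
    {"translation":[0,-0.11,0],"turn":0},
    {"translation":[0,-0.15,0],"turn":0},
    {"translation":[-0.03,-0.15,0.02],"turn":0},
    {"translation":[-0.06,-0.15,0.045],"turn":0},
    {"translation":[-0.08,-0.15,0.07],"turn":0}
  ],
  "hand": 255,
  "newtons": 20
}}

```text
clock: 0.95
position: [0.5683, 0.0705, 0.3689]
tcp_rot: [-0.707, 0.0, -0.0, 0.707]
ft_force: [0.5, -0.2, -0.1]
finger_gap: 0.0335
```

>>> {"op": "drive_tool", "data": {
  "increments": [
    {"translation":[-0.02,0,0],"turn":0},
    {"translation":[-0.025,0,0],"turn":0},
    {"translation":[-0.025,0.02,0],"turn":0},
    {"translation":[-0.025,0.04,0],"turn":0},
    {"translation":[-0.025,0.06,0],"turn":0},
    {"translation":[-0.025,0.08,0],"turn":0},
    {"translation":[-0.025,0.1,0],"turn":0},
    {"translation":[-0.025,0.1,0],"turn":0}
  ]
}}

```text
clock: 1.75
position: [0.5438, 0.0686, 0.2656]
tcp_rot: [0.708, -0.003, -0.002, -0.707]
ft_force: [0.7, 0.5, 0.6]
finger_gap: 0.0005
```

```bash
python3 - <<'E'
from h import *
o=monitor.get_obs();print(o["clock"],o["position"],o["ft_force"],o["finger_gap"])
b=capture("side");cv2.imwrite("pics/si1.png",cv2.resize(b[50:250,150:350],None,fx=3,fy=3,interpolation=cv2.INTER_CUBIC))
E
```

```text
1.75 [0.54375532 0.06862553 0.26561873] [0.70151189 0.53213048 0.553212  ] 0.0005105871974847479
```

View pics/si1.png

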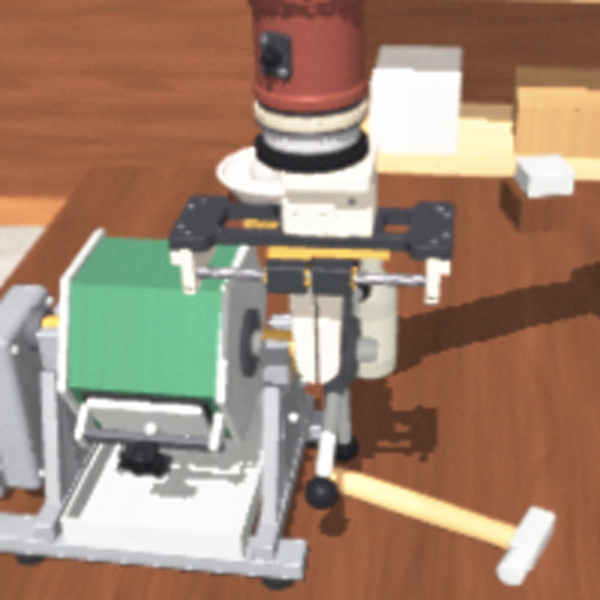

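>>> {"op": "drive_tool", "data": {
  "increments": [
    {"translation":[0.002,0,-0.01],"turn":0},
    {"translation":[0.002,0,-0.022],"turn":0},
    {"translation":[0.002,0,-0.028],"turn":0},
    {"translation":[0.002,0,-0.033],"turn":0},
    {"translation":[0.002,0,-0.038],"turn":0},
    {"translation":[0.002,-0.002,-0.044],"turn":0},
    {"translation":[0.002,-0.004,-0.05],"turn":0},
    {"translation":[0.002,-0.006,-0.056],"turn":0}
  ]
}}

```text
clock: 2.6
position: [0.5475, 0.0292, 0.2784]
tcp_rot: [-0.699, -0.005, 0.003, 0.715]
ft_force: [-5.2, 22.3, 15.7]
finger_gap: 0.0006
```

```bash
python3 - <<'E'
from h import *
o=monitor.get_obs();print(o["clock"],o["position"],o["ft_force"],o["finger_gap"])
b=capture("side");cv2.imwrite("pics/si2.png",cv2.resize(b[50:250,150:350],None,fx=3,fy=3,interpolation=cv2.INTER_CUBIC))
E
```

```text
2.6 [0.54748231 0.02922213 0.27842508] [-5.15495101 22.33498152 15.67609374] 0.0005608026584688554
```

View pics/si2.png

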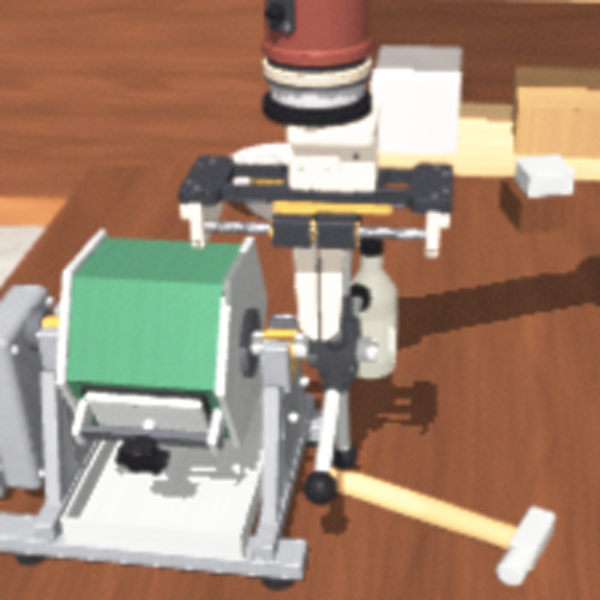

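>>> {"op": "drive_tool", "data": {
  "increments": [
    {"translation":[0,-0.005,0.01],"turn":0},
    {"translation":[0,-0.005,0.025],"turn":0},
    {"translation":[0,0,0.04],"turn":0},
    {"translation":[0,0.012,0.045],"turn":0},
    {"translation":[0,0.02,0.045],"turn":0},
    {"translation":[0,0.02,0.04],"turn":0},
    {"translation":[0,0.02,0.036],"turn":0},
    {"translation":[0,0.02,0.032],"turn":0}
  ]
}}

```text
clock: 3.45
position: [0.5472, 0.0444, 0.2548]
tcp_rot: [0.707, -0.001, 0.001, -0.707]
ft_force: [-0.2, -1.1, -0.7]
finger_gap: 0.0009
```

```bash
python3 - <<'E'
from h import *
o=monitor.get_obs();print(o["clock"],o["position"],o["ft_force"],o["tcp_rot"])
b=capture("scene");cv2.imwrite("pics/sc3.png",cv2.resize(b[80:280,90:350],None,fx=3,fy=3,interpolation=cv2.INTER_CUBIC))
E
```

```text
3.45 [0.5472387  0.04439336 0.25477145] [-0.1962954  -1.1289435  -0.71584046] [ 7.07356610e-01 -5.94547001e-04  8.18533024e-04 -7.06856141e-01]
```

View pics/sc3.png

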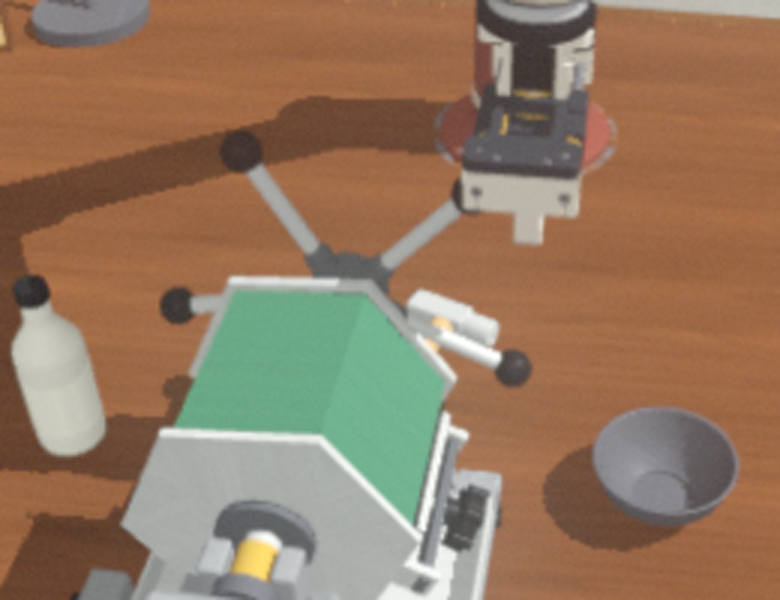

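>>> {"op": "drive_tool", "data": {
  "increments": [
    {"translation":[0,0,-0.011],"turn":0},
    {"translation":[0,0,-0.017],"turn":0},
    {"translation":[0,-0.006,-0.023],"turn":0},
    {"translation":[0,-0.011,-0.029],"turn":0},
    {"translation":[0,-0.015,-0.035],"turn":0},
    {"translation":[0,-0.019,-0.041],"turn":0},
    {"translation":[0,-0.023,-0.047],"turn":0},
    {"translation":[0,-0.026,-0.054],"turn":0}
  ]
}}

```text
clock: 4.3
position: [0.5464, -0.0044, 0.2824]
tcp_rot: [-0.705, -0.001, 0.001, 0.709]
ft_force: [-3.5, 7.4, 6.3]
finger_gap: 0.0005
```

```bash
python3 - <<'E'
from h import *
o=monitor.get_obs();print(o["clock"],o["position"],o["ft_force"],o["tcp_rot"])
b=capture("scene");cv2.imwrite("pics/sc4.png",cv2.resize(b[80:280,90:350],None,fx=3,fy=3,interpolation=cv2.INTER_CUBIC))
E
```

```text
4.3 [ 0.54635084 -0.00442891  0.28235774] [-3.51834502  7.36611953  6.29107422] [-0.70511139 -0.00096919  0.00129618  0.70909471]
```

View pics/sc4.png

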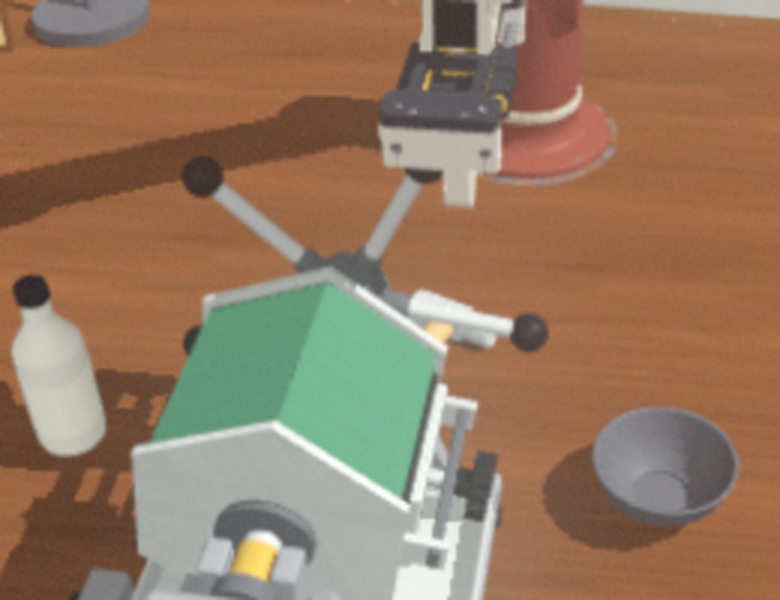

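>>> {"op": "drive_tool", "data": {
  "increments": [
    {"translation":[0,-0.003,-0.007],"turn":0},
    {"translation":[0,-0.006,-0.014],"turn":0},
    {"translation":[0,-0.008,-0.021],"turn":0},
    {"translation":[0,-0.01,-0.028],"turn":0},
    {"translation":[0,-0.011,-0.035],"turn":0},
    {"translation":[0,-0.012,-0.042],"turn":0},
    {"translation":[0,-0.011,-0.05],"turn":0},
    {"translation":[0,-0.009,-0.058],"turn":0}
  ]
}}

```text
clock: 5.15
position: [0.548, -0.0653, 0.2915]
tcp_rot: [-0.707, -0.002, -0.001, 0.708]
ft_force: [-0.4, 4.4, 3.3]
finger_gap: 0.0004
```

>>> {"op": "drive_tool", "data": {
  "increments": [
    {"translation":[0,0.003,-0.007],"turn":0},
    {"translation":[0,0.006,-0.014],"turn":0},
    {"translation":[0,0.008,-0.021],"turn":0},
    {"translation":[0,0.009,-0.028],"turn":0},
    {"translation":[0,0.009,-0.036],"turn":0},
    {"translation":[0,0.009,-0.044],"turn":0},
    {"translation":[0,0.009,-0.052],"turn":0},
    {"translation":[0,0.009,-0.06],"turn":0}
  ]
}}

```text
clock: 5.95
position: [0.5461, -0.1235, 0.2787]
tcp_rot: [-0.705, 0.001, 0.002, 0.709]
ft_force: [0.4, 6.6, -2.0]
finger_gap: 0.0007
```

```bash
python3 - <<'E'
from h import *
o=monitor.get_obs();print(o["clock"],o["position"],o["ft_force"],o["tcp_rot"])
b=capture("scene");cv2.imwrite("pics/sc5.png",cv2.resize(b[80:280,90:350],None,fx=3,fy=3,interpolation=cv2.INTER_CUBIC))
E
```

```text
5.95 [ 0.54611805 -0.12348829  0.27869138] [ 0.43303052  6.64787535 -2.03079237] [-0.70527317  0.00072463  0.00212803  0.70893208]
```

View pics/sc5.png

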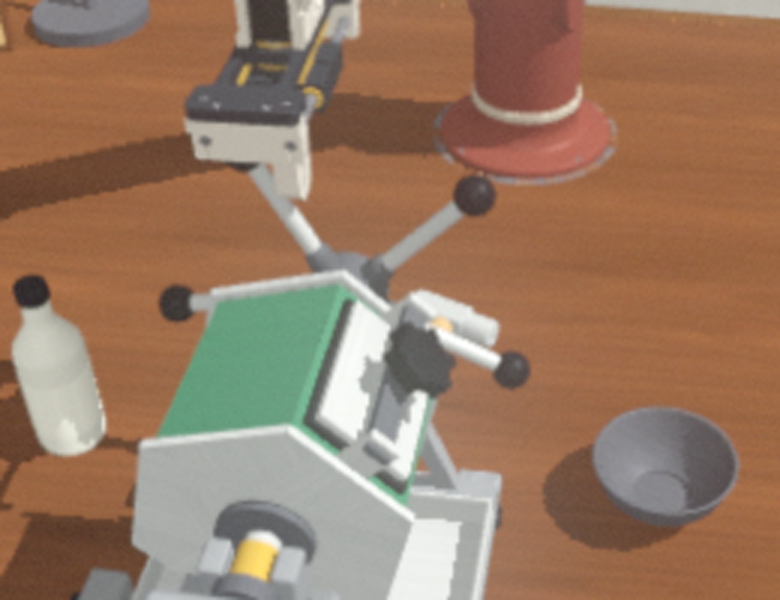

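>>> {"op": "drive_tool", "data": {
  "increments": [
    {"translation":[0,0.001,-0.007],"turn":0},
    {"translation":[0,0.003,-0.014],"turn":0},
    {"translation":[0,0.004,-0.02],"turn":0},
    {"translation":[0,0.004,-0.02],"turn":0},
    {"translation":[0,0.004,-0.005],"turn":0},
    {"translation":[0,-0.02,0.015],"turn":0},
    {"translation":[0,-0.06,0.03],"turn":0},
    {"translation":[0,-0.09,0.06],"turn":0}
  ]
}}

```text
clock: 6.8
position: [0.5467, -0.0691, 0.3725]
tcp_rot: [0.709, -0.002, 0.002, -0.705]
ft_force: [0.4, -0.4, 0.0]
finger_gap: 0.0004
```

```bash
cat > m.py <<'E'
import sys
from h import *
from scipy.optimize import least_squares
S=camera_params("scene");D=camera_params("side")
def pt(x,phi,r,p=(.5475,-.0890,-.0174)):
    cx,cy,yaw=p; c,s=np.cos(yaw),np.sin(yaw); y=-r*np.sin(phi)
    return np.array([cx+c*x-s*y,cy+s*x+c*y,.19+r*np.cos(phi)])
E
python3 - <<'E'
from h import *
o=monitor.get_obs();print(o["clock"],o["position"],o["ft_force"],o["tcp_rot"])
b=capture("scene");cv2.imwrite("pics/sc6f.png",b);cv2.imwrite("pics/sc6.png",cv2.resize(b[80:280,90:350],None,fx=3,fy=3,interpolation=cv2.INTER_CUBIC))
E
```

```text
6.8 [ 0.54671222 -0.06914847  0.37248403] [ 0.42662951 -0.44257222  0.03413678] [ 0.70902939 -0.00174459  0.00242291 -0.70517261]
```

View pics/sc6.png

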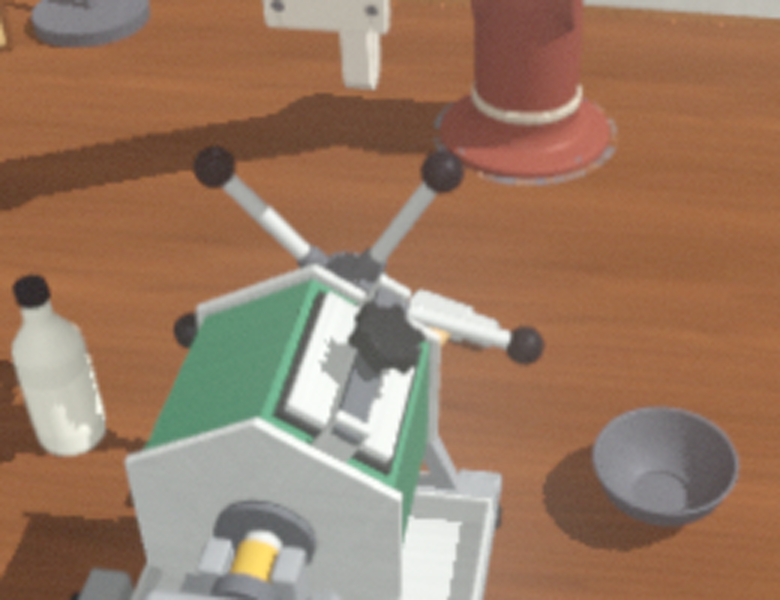

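```bash
python3 - <<'E'
from m import *
f=lambda q:np.concatenate([proj(S,pt(0,q[0],.14))-(237.3,137),proj(S,pt(0,q[0]+np.radians(72),.14))-(161.3,135.3)])
r=least_squares(f,[-.6]);print(np.degrees(r.x),r.fun, pt(0,r.x[0],.14))
E
```

```text
[-32.19554873] [-0.00264721  0.08973176 -0.016423    0.07187811] [ 0.54879786 -0.01441782  0.30847284]
```

>>> {"op": "drive_tool", "data": {
  "increments": [
    {"translation":[0.001,0,0.03],"turn":0},
    {"translation":[0.001,0,0.07],"turn":0},
    {"translation":[0.001,0,0.105],"turn":0},
    {"translation":[0.001,0.02,0.11],"turn":0},
    {"translation":[0.001,0.05,0.11],"turn":0},
    {"translation":[0.001,0.08,0.11],"turn":0},
    {"translation":[0.001,0.096,0.105],"turn":0},
    {"translation":[0.001,0.096,0.095],"turn":0}
  ]
}}

```text
clock: 7.65
position: [0.546, 0.0286, 0.272]
tcp_rot: [0.708, -0.001, -0.003, -0.706]
ft_force: [0.5, -0.3, -0.5]
finger_gap: 0.0006
```

>>> {"op": "drive_tool", "data": {
  "increments": [
    {"translation":[0,0,-0.01],"turn":0},
    {"translation":[0,0,-0.016],"turn":0},
    {"translation":[0,-0.002,-0.021],"turn":0},
    {"translation":[0,-0.006,-0.028],"turn":0},
    {"translation":[0,-0.009,-0.035],"turn":0},
    {"translation":[0,-0.012,-0.042],"turn":0},
    {"translation":[0,-0.015,-0.049],"turn":0},
    {"translation":[0,-0.017,-0.056],"turn":0}
  ]
}}

```text
clock: 8.45
position: [0.5486, -0.0232, 0.2941]
tcp_rot: [-0.705, -0.002, 0.0, 0.709]
ft_force: [-1.0, 6.7, 6.1]
finger_gap: -0.0
```

>>> {"op": "drive_tool", "data": {
  "increments": [
    {"translation":[0,-0.002,-0.006],"turn":0},
    {"translation":[0,-0.004,-0.012],"turn":0},
    {"translation":[0,-0.005,-0.017],"turn":0},
    {"translation":[0,-0.006,-0.021],"turn":0},
    {"translation":[0,-0.006,-0.024],"turn":0},
    {"translation":[0,-0.006,-0.026],"turn":0},
    {"translation":[0,-0.006,-0.027],"turn":0},
    {"translation":[0,-0.006,-0.027],"turn":0}
  ]
}}

```text
clock: 9.25
position: [0.5482, -0.0542, 0.2977]
tcp_rot: [0.707, 0.0, 0.0, -0.707]
ft_force: [0.3, 3.9, 2.8]
finger_gap: 0.0004
```

```bash
python3 - <<'E'
from h import *
o=monitor.get_obs();print(o["clock"],o["position"],o["ft_force"],o["tcp_rot"])
b=capture("scene");cv2.imwrite("pics/sc7f.png",b);cv2.imwrite("pics/sc7.png",cv2.resize(b[80:280,90:350],None,fx=3,fy=3,interpolation=cv2.INTER_CUBIC))
E
```

```text
9.25 [ 0.54821129 -0.05423631  0.29765536] [0.31184624 3.85728219 2.82553339] [ 7.07187784e-01  1.03732850e-04  2.03950502e-04 -7.07025732e-01]
```

View pics/sc7.png

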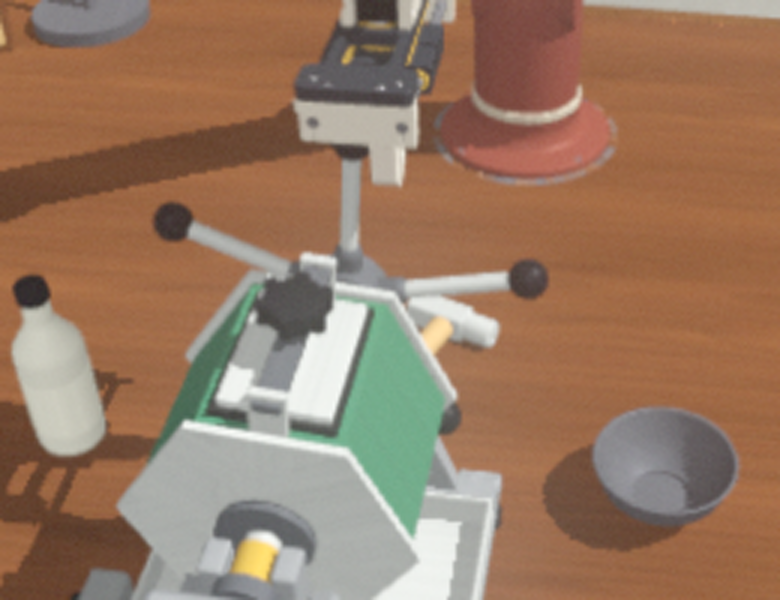

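```bash
cat >> m.py <<'E'
def blob(img,u,v,w=9,t=75):
    u0,v0=int(round(u))-w,int(round(v))-w
    g=img[v0:v0+2*w+1,u0:u0+2*w+1].max(2)
    n,l,st,c=cv2.connectedComponentsWithStats((g<t).astype(np.uint8))
    k=1+np.argmax(st[1:,4]);return c[k]+[u0,v0],st[k,4]
def fit(img,balls):
    ob=[]
    for off,u,v in balls:
        b,a=blob(img,u,v);print(off,b,a);ob.append((off,b))
    f=lambda q:np.concatenate([proj(S,pt(0,q[0]+np.radians(o),.14))-b for o,b in ob])
    r=least_squares(f,[0.]);print(np.degrees(r.x),r.fun.round(2));return r.x[0]
E
python3 - <<'E'
from m import *
b=cv2.imread("pics/sc7f.png");fit(b,[(72,148,153.7),(-72,265.7,172.7)])
fit(b,[(72,148,153.7)]);fit(b,[(-72,265.7,172.7)])
E
```

```text
72 [147.06930693 153.55445545] 101
-72 [263.2 175.2] 5
[-6.34742708] [ 0.7  -0.71  2.82 -1.47]
72 [147.06930693 153.55445545] 101
[-5.26234963] [0.4  0.13]
-72 [263.2 175.2] 5
[-7.36904933] [ 3.   -0.58]
```

>>> {"op": "drive_tool", "data": {
  "increments": [
    {"translation":[0,0,-0.002],"turn":0},
    {"translation":[0,0,-0.004],"turn":0},
    {"translation":[0,0,-0.006],"turn":0},
    {"translation":[0,0,-0.008],"turn":0},
    {"translation":[0,0,-0.009],"turn":0},
    {"translation":[0,0,-0.01],"turn":0},
    {"translation":[0,0,-0.01],"turn":0},
    {"translation":[0,0,-0.01],"turn":0}
  ]
}}

```text
clock: 10.1
position: [0.5478, -0.0644, 0.2975]
tcp_rot: [0.707, -0.0, -0.0, -0.707]
ft_force: [0.6, 2.6, 2.3]
finger_gap: 0.0007
```

```bash
sed -i 's/t=75/t=95/' m.py; python3 - <<'E'
from m import *
o=monitor.get_obs();print(o["clock"],o["position"],o["ft_force"])
b=capture("scene");cv2.imwrite("pics/sc8f.png",b)
a=cv2.imread("pics/sc7f.png")
fit(a,[(72,148,153.7),(-72,265.7,172.7)])
fit(b,[(72,146.5,156),(-72,265.7,170)])
fit(b,[(72,146.5,156)]);fit(b,[(-72,265.7,170)])
E
```

```text
10.1 [ 0.54781411 -0.064408    0.29747131] [0.5897921  2.60712405 2.34587572]
72 [147.1779661  153.36440678] 118
-72 [265.29090909 172.76363636] 110
[-5.29660587] [0.3  0.3  0.52 0.05]
72 [146.23478261 156.64347826] 115
-72 [264.36363636 169.41818182] 110
[-1.3133259] [ 0.34  0.16  0.45 -0.08]
72 [146.23478261 156.64347826] 115
[-1.40677239] [0.36 0.09]
-72 [264.36363636 169.41818182] 110
[-1.23765526] [ 0.43 -0.14]
```

>>> {"op": "drive_tool", "data": {
  "increments": [
    {"translation":[0,0,-0.001],"turn":0},
    {"translation":[0,0,-0.002],"turn":0},
    {"translation":[0,0,-0.003],"turn":0},
    {"translation":[0,0,-0.0035],"turn":0},
    {"translation":[0,0,-0.0035],"turn":0},
    {"translation":[0,0,-0.0035],"turn":0},
    {"translation":[0,0,0.005],"turn":0},
    {"translation":[0,0,0.02],"turn":0}
  ]
}}

```text
clock: 10.95
position: [0.5475, -0.0463, 0.2969]
tcp_rot: [0.708, -0.002, 0.001, -0.706]
ft_force: [0.4, -0.2, 0.6]
finger_gap: 0.0003
```

>>> {"op": "drive_tool", "data": {
  "increments": [
    {"translation":[0,-0.005,0.02],"turn":0},
    {"translation":[0,-0.03,0.03],"turn":0},
    {"translation":[0,-0.06,0.03],"turn":0},
    {"translation":[-0.02,-0.09,0.03],"turn":0},
    {"translation":[-0.04,-0.11,0.05],"turn":0},
    {"translation":[-0.05,-0.11,0.08],"turn":0},
    {"translation":[-0.05,-0.11,0.11],"turn":0},
    {"translation":[-0.05,-0.11,0.13],"turn":0}
  ]
}}

```text
clock: 11.75
position: [0.4972, 0.0886, 0.4076]
tcp_rot: [0.707, 0.001, -0.001, -0.707]
ft_force: [0.7, 0.5, -0.7]
finger_gap: 0.0006
```

```bash
python3 - <<'E'
from m import *
o=monitor.get_obs();print(o["clock"],o["position"],o["ft_force"])
b=capture("scene");d=capture("side");cv2.imwrite("pics/sc9f.png",b);cv2.imwrite("pics/si9f.png",d)
top=proj(S,pt(0,0,.14));print(top)
fit(b,[(72,146.,157.5),(-72,264,168),(0,*top)])
fit(b,[(0,*top)])
print("knob exp",proj(S,pt(.16,0,.132)),proj(D,pt(.16,0,.132)),"hub",proj(D,pt(0,0,0)),"top D",proj(D,pt(0,0,.14)))
cv2.imwrite("pics/v9.png",np.hstack([cv2.resize(b[80:280,110:300],None,fx=2,fy=2),cv2.resize(d[60:260,140:340],None,fx=2,fy=2)]))
E
```

```text
11.75 [0.49715623 0.08862857 0.40762501] [ 0.72536589  0.4504614  -0.73303474]
[201.28245784 125.49122573]
72 [145.6952381  157.97142857] 105
-72 [263.79279279 167.96396396] 111
0 [200.70063694 124.97452229] 157
[0.45563419] [ 0.58  0.25  0.48 -0.17  0.05  0.48]
0 [200.70063694 124.97452229] 157
[0.52849938] [-0.03  0.47]
knob exp [181.47726103 177.70195082] [201.08659303 118.71728928] hub [263.1363278  165.96492955] top D [262.70241126 118.41865762]
```

View pics/v9.png

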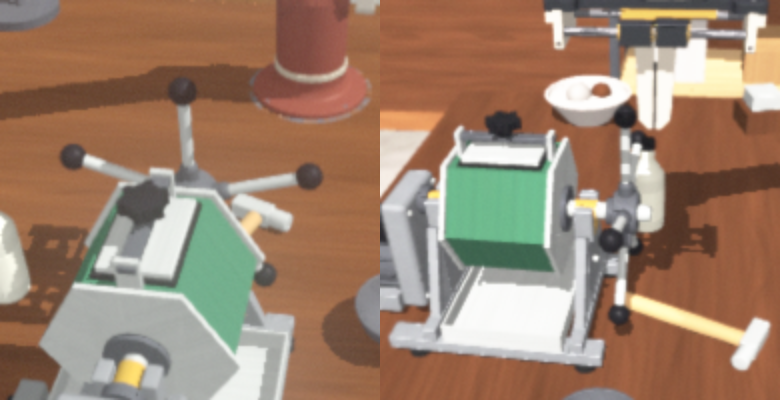

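```bash
python3 -c "
from workcell import workorder,monitor
print(workorder.close_job(), monitor.get_obs()['clock'])"
```

```text
the job is handed in; nothing more can be done
the job is handed in; nothing more can be done
```

The filler door now points straight up to within about 0.5°. That comes from three handwheel balls in the final scene picture, which fit to within 0.6 px. The door knob appears on top of the barrel in both the scene and side views. I handed the job in at about 12 s.

- **Pushing:** The wheel started at 240°. With the fingers shut, I pushed two spokes one after the other in the growing direction, at the ball end and along the spoke, 120° in all.
- **First push:** A straight sideways push nearly jammed by friction, reading 22 N sideways and 16 N vertically. The wheel turned only about 5°. I backed off and pushed along the arc instead, where the readings were 3–10 N.
- **State at hand-in:** The arm was raised clear of the wheel, with wrist force near zero. The soap and hammer look unmoved in the last pictures. The bowl is cut off at the edge of the last views, but it was unmoved in the scene picture a few seconds earlier. I did not measure any of them again.

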